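# Roll the sample tube onto the read line and start the reading

## Robot

A 7-joint arm with a two-finger parallel gripper is mounted at the origin on the work surface. World frame = base frame: x ahead of the robot, y to its left, z up, the work surface at z = 0. Lengths are in mm, angles in rad, forces in N, time in s.
With the tool pointing down it reaches from about 400 to 850 mm from the base axis. Payload 10.4 kg.
Tool frame: the origin (TCP) lies midway between the tips of the shut fingers; the grasp point (between the pads) lies 19 mm behind it; z points along the fingers, y is the direction in which the jaws open and shut (so a half turn about z gives the same grasp; the last joint's range is limited). The gripper opens to 85 mm and grips with 20 to 120 N. Pads are 22 mm wide; open, the fingers measure 114 mm over their backs; the gripper's body (76 mm by 85 mm) begins 54 mm behind the grasp point. The pads swing forward as they close: fully open they stand 13 mm farther back than shut.
Start: joints at [1.306, 0.332, -0.065, 1.46, 0.022, 1.35, -0.088], TCP at [149.678, -606.836, 209.138] pointing down, gripper open.
Joint ranges: [-2.6, 2.6], [-0.5, 2.12], [-1.47, 1.34], [0.16, 2.42], [-1.27, 4.41], [0.06, 2.06], [-2.6, 2.6]. Speed limits (rad/s): [2.22, 2.22, 2.79, 2.79, 3.14, 3.14, 3.14].

## Interface

Orientations are given as a unit quaternion [x, y, z, w].
In Python, from bench import ctrl gives the robot as it stands. The module is installed in compiled form; this text tells all that it offers.
- The arm moves only by the tool drive_tool, never from a script. Its arguments are lists of equal length, an entry for each row: "translation": the shift along the tool's x, y, z in m, a list of three; "roll": the turn about the tool's z in rad; "grip": the opening, from 0 (shut) to 1 (fully open). In form: {"translation": [[x, y, z], ...], "roll": [roll, ...], "grip": [grip, ...]}. A call has 1 to 20 rows; each row is the pose to reach, as a shift and turn from the pose commanded when the call began, along the tool's axes at that moment; what a row does not reach only later rows make up. A row lasts 1/8 s, in which the tool goes at most 62.5 mm and 10.7 degrees, less where a joint would pass 70% of its speed; a pose out of reach is approached as far as the arm can. A call with a gripper value outside its range is refused whole. The fingers move at their own pace and stop on an object; "force" is the grip in N (left out, the last holds). Time passes only in rows, so rows that repeat a pose let the fingers close. It gives the time, the measured TCP pose, the force and the opening at its end, in the units of the state.
- ctrl.get_state(): the state, without advancing time (a new reading comes with each control period).
- ctrl.snapshot(name): name is "scene" or "top"; returns a dict with "pixels" (384x512x3 uint8, red, green, blue), "depth" (384x512 float32, mm along the optical axis (not along the pixel's ray), 0 where there is no reading), "K" (3x3 intrinsics, pixels), "k1" (the pictures are not rectified: a ray, as slopes to the right and down, at radius r is drawn at 1 + k1 r^2 times it, then the intrinsics apply), "world_to_cam" (4x4, takes a point from world to camera coordinates). Camera axes: x right, y down, z forward; pixel columns grow to the right and rows downward; lengths in mm; the calibration is good to about 2 mm. A picture is of the moment at which its call begins.
- ctrl.close_job(): hands the job in, once; it reports no verdict.
The state is a dict: "t": time; "joint_pos": joint angles; "dq": joint speeds; "joint_torque": joint torques, N m; "position": TCP position; "ee_rot": TCP orientation; "ft_force": force on the tool from outside, world axes, zero at the start; "wrist_torque": the same for the moment, N m; "width": finger opening in mm.
Only numpy, scipy, OpenCV 4.12 (cv2) and the standard library are available. Lean on these libraries where they do the work, as an engineer would, in place of code of your own. Each camera call takes 0.05 s, during which the arm holds its last target.

## Task

With the fingertips, push the brown capped tube that lies on the tube reader's plate sideways at its upper half, in one push or several, so that it rolls (not slides) onto the plate's red line and comes to rest along it, the line running under the middle of its round body. Do not pick the tube up or let it hang over the edge or roll off the plate. Only then press the reader's green button all the way down and let go; leave the flask, the jar and the dish where they stand.

Things in the scene. Friction and masses are not known exactly. Their poses are not given: they have to be found in the camera images.
- tube: smooth brown glass tube lying on the plate, white cap, white label with blue stripe: 28 mm in diameter over its whole length, cap included, 124 mm long, about 45 g. Origin on its axis, half-way along (14 mm above the plate). x runs along the tube to the cap, within 0.2 rad of the lines' x at the start; y and z turn as it rolls (z starts up). Loose; rolls with slight resistance: pushed slowly, stops in a few mm
- red_line: red line painted across the plate, 5 mm wide, 156 mm long, flush: where the tube has to lie. Origin at its middle, on the plate's top (12 mm above the bench). x runs along the line (towards the console), y across it, z up. It may be at either end of the plate; the tube starts 55 to 105 mm from it
- blue_line: blue line, the same size, parallel to the red one, at the other end of the plate; not used in this job. Axes as for the red line
- reader: fixed: flat plate, grippy grey rubber top, 170 mm (x) by 270 mm (y), 12 mm high, no rims; along its +x edge a white console, 70 mm (x = 85 to 155 mm) by 200 mm (y), 30 mm high, with a dark display and the green button on top. Origin at the centre of the plate's underside, on the bench; z up. The lines run along its x, centred at x = 0, 78 mm either side of the middle in y
- read_button_top (a point): centre of the top face of the green push button (28 mm in diameter) on the console, at x = 120 mm, y = 0 in the reader's frame; it is pressed straight down and springs back
- read_button (a joint): travel of the green button: 0 = up, 0.006 m = fully down (about 4 N)
- flask: bystander: conical glass flask with a black stopper, 64 mm in diameter, 106 mm high, beside one end of the reader. Origin at the centre of its underside
- bottle: bystander: brown jar with a blue cap, 50 mm in diameter, 95 mm high, beside the other end of the reader. Origin at the centre of its underside
- dish: bystander: flat dark red dish, 90 mm in diameter, 15 mm high, on the bench beyond the console. Origin at the centre of its underside
There are look-alikes about, which are no part of the job. Leave any black or pink look-alike of the tube alone.

How it is judged (in metres and radians):
On the way, in this order (a step that is already met when the one before it is completed fails the run):
1. the tube has rolled over by at least about a third of a turn (angle between tube's own z axis and vertical above 2.2 rad), for 0.02 s.
2. the tube lies at rest along the red line (y of tube in the frame of red_line between -0.007 and 0.007 m and x of tube in the frame of red_line between -0.03 and 0.03 m and angle between the x axis of tube and the x axis of red_line, either way round below 0.17 rad and height (world z) of tube between 0.023 and 0.03 m and linear speed of tube below 0.01 m/s and angular speed of tube below 0.3 rad/s), for 0.3 s.
3. the green button is pressed down while the tube lies on the red line (value of joint read_button above 0.0045 m and y of tube in the frame of red_line between -0.007 and 0.007 m and x of tube in the frame of red_line between -0.03 and 0.03 m and angle between the x axis of tube and the x axis of red_line, either way round below 0.17 rad and height (world z) of tube between 0.023 and 0.03 m), for 0.05 s.
At the end, for the whole second after the job is handed in: The tube rests on the plate along the red line: its axis within 7 mm of the line's centre and 0.17 rad of its direction, its middle within 30 mm of the line's middle, lying still; the button was pressed at least 4.5 mm after that and is up again (all of step 2 and value of joint read_button below 0.0015 m); the robot touches nothing.
It fails at once if the tube is lifted or tipped up (its middle rises more than 10 mm) (height (world z) of tube above 0.036 m).
It fails at once if the tube falls off the plate (height (world z) of tube below 0.021 m).
It fails at once if the button is pressed while the tube is not on the red line (value of joint read_button above 0.0045 m and not (y of tube in the frame of red_line between -0.007 and 0.007 m and x of tube in the frame of red_line between -0.03 and 0.03 m and angle between the x axis of tube and the x axis of red_line, either way round below 0.17 rad and height (world z) of tube between 0.023 and 0.03 m)).
It fails at once if the flask, the jar or the dish is moved by more than 15 mm (distance of any of flask, bottle, dish from where it was at the start of the episode above 0.015 m).
It also fails if it takes over 54 s, if anything falls off the work surface, if the arm or the gripper's body presses on something with over 40 N, if the wrist force passes 120 N, or if a joint passes its speed limit or range.

## Working session

There is one attempt and no reset: what is moved stays moved. The work goes in short steps, Python scripts to look and compute and a tool call to move; the robot and the scene stay as the last step left them, time stands still between calls to the robot, and variables do not carry over. Pictures are saved under pics/ and viewed, and the job is handed in when it is done.

Besides the shell and the picture viewer there is one more tool, called after "Emit:" in YAML: its name, and indented under it one key for each argument. drive_tool: Moves the arm, as the interface text tells. Its arguments: {"type":"object","properties":{"translation":{"type":"array"},"roll":{"type":"array"},"grip":{"type":"array"},"force":{"type":"number"}},"required":["translation","roll","grip"]}

```bash
mkdir -p pics; cat > h.py <<'E'
import numpy as np, cv2
from bench import ctrl
def snap(n,f):
    s=ctrl.snapshot(n); cv2.imwrite(f'pics/{f}.png',s["pixels"][:,:,::-1]); np.savez(f'{f}.npz',**s); return s
def ray(s,uv,z):
    K=np.array(s["K"],float); uv=np.atleast_2d(np.array(uv,float))
    d=(uv-[K[0,2],K[1,2]])/[K[0,0],K[1,1]]
    k=float(s["k1"]); p=d.copy()
    for _ in range(30): p=d/(1+k*(p**2).sum(1,keepdims=True))
    T=np.array(s["world_to_cam"]);R=T[:3,:3];c=-R.T@T[:3,3]
    w=np.c_[p,np.ones(len(p))]@R
    return c+w*((z-c[2])/w[:,2])[:,None]
E
python3 - <<'E'
from h import *
for n in("scene","top"):
    s=snap(n,n+"0"); print(s["K"],s["k1"],s["world_to_cam"])
print(ctrl.get_state())
E
```

```text
[[396.11916219   0.         250.71510155]
 [  0.         396.11916219 189.94366312]
 [  0.           0.           1.        ]] 0.03938966151910589 [[-7.68611178e-01  6.39652195e-01 -9.05130884e-03  4.07183573e+02]
 [ 4.05465673e-01  4.76169331e-01 -7.80295045e-01 -1.75395013e+02]
 [-4.94807482e-01 -6.03413489e-01 -6.25346078e-01  1.22945282e+03]
 [ 0.00000000e+00  0.00000000e+00  0.00000000e+00  1.00000000e+00]]
[[472.15929217   0.         252.50732367]
 [  0.         472.15929217 199.28046377]
 [  0.           0.           1.        ]] -0.12450076556844407 [[ 8.20184005e-03 -9.99904162e-01 -1.11532906e-02  2.24359372e+01]
 [-9.96023200e-01 -7.17944860e-03 -8.88045036e-02  5.46590880e+02]
 [ 8.87159183e-02  1.18372966e-02 -9.95986629e-01  8.89086083e+02]
 [ 0.00000000e+00  0.00000000e+00  0.00000000e+00  1.00000000e+00]]
{'t': 0.1, 'joint_pos': array([ 1.30639553,  0.33277425, -0.06469486,  1.46084777,  0.02161026,
        1.34987301, -0.08849724]), 'dq': array([ 6.48725357e-05, -1.32733856e-03, -4.59388055e-05, -8.26637384e-04,
       -1.09216966e-04, -7.34951151e-04, -1.14986035e-03]), 'joint_torque': array([ 1.80887975e-03, -6.26747489e+01,  4.93610732e-02, -3.92430067e+01,
        1.62836612e-02,  6.96167655e-03,  4.91106505e-05]), 'position': array([ 149.56405596, -606.48195933,  208.42154879]), 'ee_rot': array([ 9.92699108e-01,  1.20615576e-01, -1.05179297e-04, -5.94094023e-04]), 'ft_force': array([-0.2611872 ,  0.34632888, -0.45417979]), 'wrist_torque': array([ 0.02603638,  0.03328536, -0.03154546]), 'width': 85.60670079925588}
```

View pics/scene0.png

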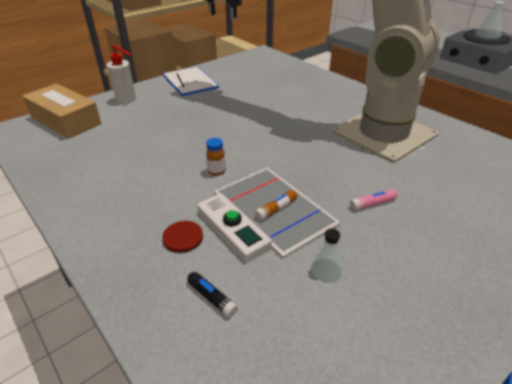

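View pics/top0.png

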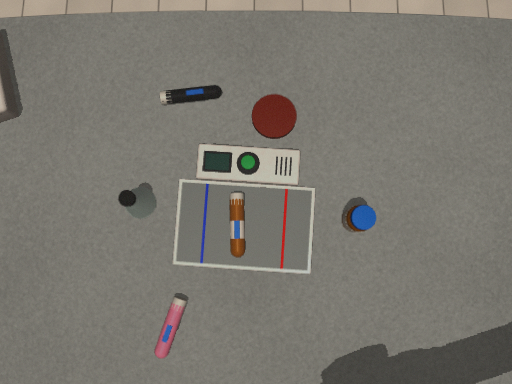

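The scene view shows the plate, with the arm clear of it. In the top view the tube is at about (237,225) with its cap up, the red line at (285,228), the button at (248,162), the flask at left (140,200) and the jar at right (361,218).

```bash
cat >> h.py <<'E'
def fitline(P):
    c=P.mean(0); u=np.linalg.svd(P-c)[2][0]
    if u[0]<0:u=-u
    t=(P-c)@u; m=(t.max()+t.min())/2
    return c+u*m,u,t.max()-t.min()
def meas(s):
    hsv=cv2.cvtColor(s["pixels"],cv2.COLOR_RGB2HSV).astype(int); H,S,V=hsv[...,0],hsv[...,1],hsv[...,2]
    roi=np.zeros(H.shape,bool); roi[178:275,170:322]=1
    out={}
    for n,m,z in(("red",((H<6)|(H>174))&(S>140)&roi,12),("blue",(H>110)&(H<130)&(S>120)&roi,12),
               ("green",(H>45)&(H<85)&(S>120)&(V>40),36),("brown",(H>=7)&(H<22)&(S>120)&roi,26)):
        k,l,st,ce=cv2.connectedComponentsWithStats(m.astype(np.uint8))
        if k<2: continue
        if n!="brown":
            i=1+np.argmax(st[1:,4]); m=l==i
        y,x=np.nonzero(m); P=ray(s,np.c_[x,y],z)[:,:2]
        c,u,L=fitline(P); out[n]=(c,u,L)
        print(n,m.sum(),"px",x.mean().round(1),y.mean().round(1),"c",c.round(1),"mean",P.mean(0).round(1),"ang",np.arctan2(u[1],u[0]).round(3),"L",L.round(1))
    return out
E
python3 - <<'E'
from h import *
s=dict(np.load("top0.npz")); meas(s)
im=s["pixels"][:,:,::-1][130:290,160:330]; cv2.imwrite("pics/z.png",cv2.resize(im,None,fx=4,fy=3.7,interpolation=2)[:590])
# jar, flask, dish rough
for uv,z in(((361,218),95),((130,198),100),((274,116),15),((248,162),36)): print(uv,ray(s,uv,z).round(0))
from scipy.spatial.transform import Rotation as R
print(R.from_quat(ctrl.get_state()["ee_rot"]).as_matrix().round(3))
for p in((230,165),(270,165),(248,162)): print(s["depth"][p[1],p[0]])
E
```

```text
red 212 px 283.7 227.6 c [492.1 -34.4] mean [492.6 -34.5] ang -0.06 L 152.9
blue 197 px 204.0 222.9 c [500.6 121.5] mean [500.6 121.5] ang -0.061 L 153.5
green 160 px 247.6 161.8 c [617.9  36.7] mean [617.8  36.7] ang 0.237 L 27.9
brown 501 px 236.9 227.1 c [491.8  56.2] mean [492.5  56.2] ang 0.033 L 110.0
(361, 218) [[ 508. -168.   95.]]
(130, 198) [[540. 246. 100.]]
(274, 116) [[714. -15.  15.]]
(248, 162) [[617.  36.  36.]]
[[ 0.971  0.239 -0.   ]
 [ 0.239 -0.971  0.001]
 [-0.    -0.001 -1.   ]]
914.3901
913.4636
891.72125
```

View pics/z.png

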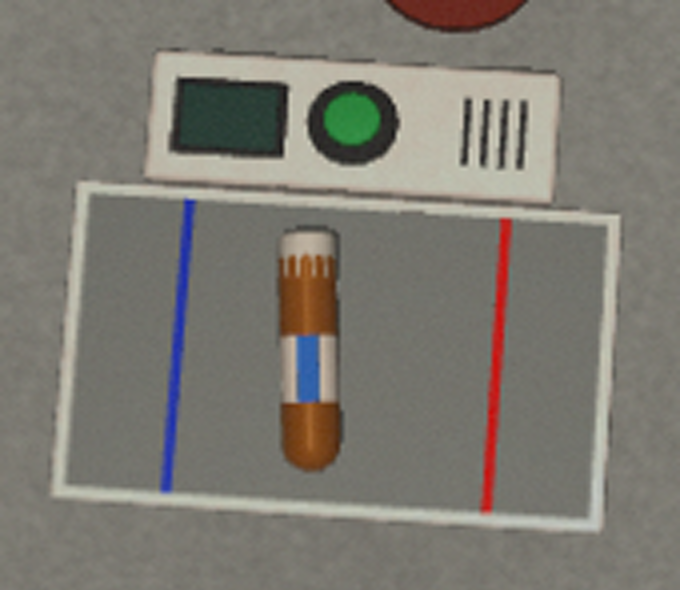

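Measured: the line direction is -0.06 rad. The tube's centre is about (499,56.5), turned +0.09 rad from the line. The red line's middle is at (492,-34.4), and the button is at (617,36.5). I'll push with the fingers open along the tube, so both tips touch and square it to the line.

Emit:
drive_tool:
  translation:
    - [0.37,-0.121,0]
    - [0.37,-0.121,0]
    - [0.37,-0.121,0]
    - [0.37,-0.121,0]
    - [0.37,-0.121,0]
    - [0.37,-0.121,0]
    - [0.37,-0.121,0]
    - [0.516,-0.602,0]
    - [0.516,-0.602,0]
    - [0.516,-0.602,0]
    - [0.516,-0.602,0]
    - [0.516,-0.602,0]
    - [0.516,-0.602,0]
    - [0.516,-0.602,0]
    - [0.516,-0.602,0]
    - [0.516,-0.602,0]
    - [0.516,-0.602,0]
    - [0.516,-0.602,0]
    - [0.516,-0.602,0]
    - [0.516,-0.602,0]
  roll: [0,-0.1,-0.2,-0.3,-0.4,-0.5,-0.6,-0.7,-0.8,-0.9,-1,-1.1,-1.2,-1.269,-1.269,-1.269,-1.269,-1.269,-1.269,-1.269]
  grip: [1,1,1,1,1,1,1,1,1,1,1,1,1,1,1,1,1,1,1,1]

```text
t: 2.6
position: [506.6, 100.5, 209.1]
ee_rot: [0.728, 0.685, -0.0, 0.0]
ft_force: [0.5, 0.2, 1.2]
width: 85.3
```

Emit:
drive_tool:
  translation:
    - [0,0,0.06]
    - [0,0,0.11]
    - [0,0,0.15]
    - [0,0,0.17]
    - [0,0,0.18]
    - [0,0,0.18]
    - [0,0,0.18]
  roll: [0,0,0,0,0,0,0]
  grip: [1,1,1,1,1,1,1]

```text
t: 3.48
position: [507.5, 101.4, 30.3]
ee_rot: [0.728, 0.686, 0.001, 0.001]
ft_force: [1.0, -0.2, 0.1]
width: 85.0
```

```bash
python3 - <<'E'
from h import *
s=snap("scene","s1"); cv2.imwrite("pics/s1z.png",cv2.resize(s["pixels"][140:270,180:360,::-1],None,fx=4,fy=4,interpolation=2))
s=snap("top","t1")
print(ctrl.get_state()["position"])
E
```

```text
[507.32150576 101.25683611  30.1541949 ]
```

View pics/s1z.png

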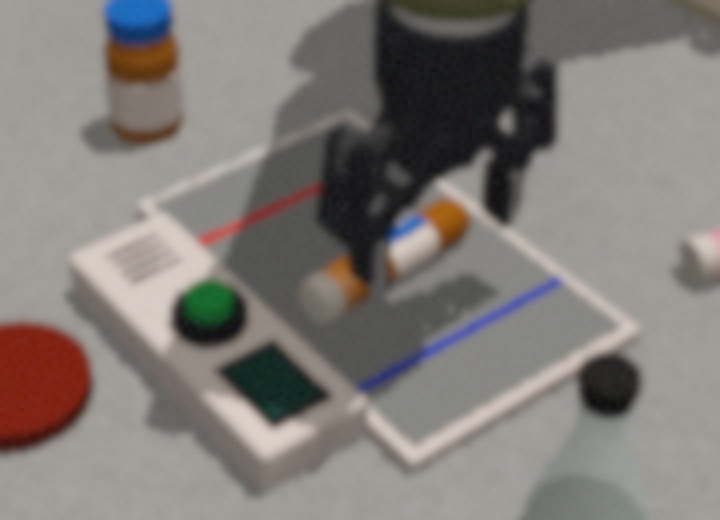

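View pics/t1.png

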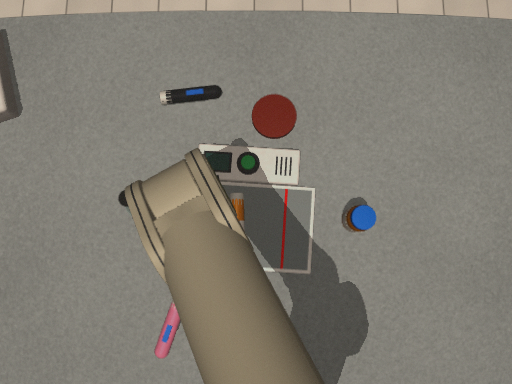

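The scene close-up shows both fingers beyond the tube, on its blue-line side. The near fingertip ends at about (272,211). I'll check the tip height against that.

```bash
python3 - <<'E'
from h import *
s=dict(np.load("s1.npz"))
T=s["world_to_cam"];K=s["K"]
def proj(p):
    c=T[:3,:3]@p+T[:3,3]; d=c[:2]/c[2]; d=d*(1+s["k1"]*(d@d)); return d*K[0,0]+K[:2,2]
for b in (44,50,57):
  for z in(30,37,43,50):
    print(b,z,[proj(np.array([507.3,101.2,z])+sg*b*np.array([.998,-.06,0])).round(1) for sg in(1,-1)])
print("tube",proj(np.array([499,56.5,26])))
E
```

```text
44 30 [array([271.6, 222.3]), array([301.3, 206.6])]
44 37 [array([271.7, 219.9]), array([301.5, 204.3])]
44 43 [array([271.7, 217.9]), array([301.7, 202.3])]
44 50 [array([271.8, 215.6]), array([301.9, 200. ])]
50 30 [array([269.5, 223.4]), array([303.2, 205.5])]
50 37 [array([269.5, 221.1]), array([303.4, 203.3])]
50 43 [array([269.6, 219.1]), array([303.6, 201.3])]
50 50 [array([269.7, 216.7]), array([303.8, 199. ])]
57 30 [array([267. , 224.7]), array([305.4, 204.4])]
57 37 [array([267. , 222.4]), array([305.7, 202.1])]
57 43 [array([267.1, 220.4]), array([305.9, 200.1])]
57 50 [array([267.1, 218. ]), array([306.1, 197.8])]
tube [276.02590525 204.20244257]
```

```bash
python3 - <<'E'
from h import *
s=dict(np.load("s1.npz"))
T=s["world_to_cam"];R=T[:3,:3];c0=-R.T@T[:3,3];K=s["K"];D=s["depth"]
v,u=np.nonzero(D>0)
d=(np.c_[u,v]-[K[0,2],K[1,2]])/K[0,0]; p=d.copy()
for _ in range(20): p=d/(1+s["k1"]*(p**2).sum(1,keepdims=True))
P=(np.c_[p,np.ones(len(p))]*D[v,u][:,None])@R+c0
X=np.full(D.shape+(3,),np.nan);X[v,u]=P
for r in range(190,218,2):
    print(r,[tuple(X[r,c].round(0).astype(int)) if D[r,c]>0 else None for c in (268,270,272,274)])
print()
for r in range(178,202,2):
    print(r,[tuple(X[r,c].round(0).astype(int)) if D[r,c]>0 else None for c in (303,305,307)])
E
```

```text
190 [(np.int64(574), np.int64(109), np.int64(140)), (np.int64(570), np.int64(110), np.int64(139)), (np.int64(548), np.int64(93), np.int64(117)), (np.int64(456), np.int64(3), np.int64(13))]
192 [(np.int64(574), np.int64(109), np.int64(134)), (np.int64(569), np.int64(110), np.int64(132)), (np.int64(466), np.int64(6), np.int64(15)), (np.int64(555), np.int64(107), np.int64(124))]
194 [(np.int64(574), np.int64(109), np.int64(130)), (np.int64(568), np.int64(109), np.int64(126)), (np.int64(558), np.int64(104), np.int64(118)), (np.int64(557), np.int64(109), np.int64(120))]
196 [(np.int64(575), np.int64(111), np.int64(126)), (np.int64(569), np.int64(110), np.int64(122)), (np.int64(560), np.int64(107), np.int64(116)), (np.int64(558), np.int64(110), np.int64(117))]
198 [(np.int64(575), np.int64(110), np.int64(120)), (np.int64(565), np.int64(106), np.int64(112)), (np.int64(563), np.int64(110), np.int64(113)), (np.int64(558), np.int64(111), np.int64(112))]
200 [(np.int64(576), np.int64(112), np.int64(116)), (np.int64(564), np.int64(105), np.int64(106)), (np.int64(558), np.int64(105), np.int64(102
[... 2565 characters left out ...]
(np.int64(465), np.int64(106), np.int64(75)), (np.int64(463), np.int64(110), np.int64(77)), (np.int64(461), np.int64(114), np.int64(79))]
194 [(np.int64(462), np.int64(104), np.int64(67)), (np.int64(464), np.int64(111), np.int64(72)), (np.int64(462), np.int64(116), np.int64(74))]
196 [(np.int64(416), np.int64(65), np.int64(12)), (np.int64(463), np.int64(112), np.int64(67)), (np.int64(401), np.int64(65), np.int64(4))]
198 [(np.int64(423), np.int64(71), np.int64(13)), (np.int64(420), np.int64(75), np.int64(14)), (np.int64(414), np.int64(77), np.int64(12))]
200 [(np.int64(429), np.int64(77), np.int64(14)), (np.int64(423), np.int64(78), np.int64(11)), (np.int64(422), np.int64(84), np.int64(14))]
```

Depth puts the visible tips near z≈68, well above the 43 mm I expected from the text. I'll go down in stages and compare again.

Emit:
drive_tool:
  translation:
    - [0,0,0.006]
    - [0,0,0.012]
    - [0,0,0.012]
    - [0,0,0.012]
  roll: [0,0,0,0]
  grip: [1,1,1,1]

```text
t: 4.08
position: [506.5, 101.2, 17.0]
ee_rot: [0.728, 0.686, -0.0, -0.0]
ft_force: [-0.5, 0.8, 0.4]
width: 85.5
```

```bash
cat >> h.py <<'E'
def cloud(s):
    T=s["world_to_cam"];R=T[:3,:3];c0=-R.T@T[:3,3];K=s["K"];D=s["depth"]
    v,u=np.nonzero(D>0); d=(np.c_[u,v]-[K[0,2],K[1,2]])/K[0,0]; p=d.copy()
    for _ in range(20): p=d/(1+s["k1"]*(p**2).sum(1,keepdims=True))
    return (np.c_[p,np.ones(len(p))]*D[v,u][:,None])@R+c0,u,v
E
python3 - <<'E'
from h import *
s=snap("scene","s2"); cv2.imwrite("pics/s2z.png",cv2.resize(s["pixels"][140:270,180:360,::-1],None,fx=4,fy=4,interpolation=2))
P,u,v=cloud(s); t=ctrl.get_state()["position"]; print(t)
q=P-t
for sg in(1,-1):
    m=(abs(q[:,1])<25)&(abs(q[:,0]-sg*50)<16)&(P[:,2]>20)
    z=np.sort(P[m,2]); print(sg,m.sum(),z[:12].round(0),P[m][np.argsort(P[m,2])[:5]].round(0).tolist())
E
```

```text
[506.58879231 101.25594153  17.15827695]
1 2783 [54. 56. 57. 59. 59. 59. 60. 60. 60. 61. 61. 62.] [[555.0, 103.0, 54.0], [554.0, 106.0, 56.0], [553.0, 110.0, 57.0], [555.0, 106.0, 59.0], [555.0, 110.0, 59.0]]
-1 718 [53. 54. 54. 55. 56. 56. 56. 56. 56. 57. 58. 58.] [[460.0, 101.0, 53.0], [463.0, 110.0, 54.0], [463.0, 107.0, 54.0], [462.0, 99.0, 55.0], [462.0, 105.0, 56.0]]
```

View pics/s2z.png

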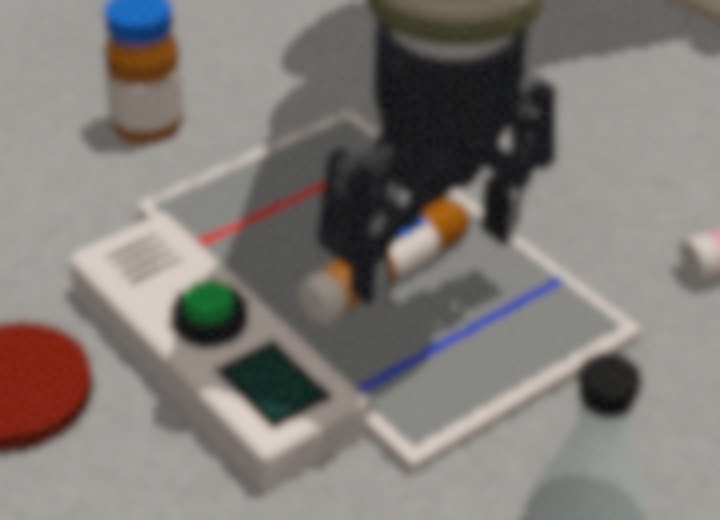

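The close-up still shows the tips about 20–25 mm above where the text puts them, near (272,213). This height is safe either way: tips at 30 mm would touch the tube correctly, and tips at 54 mm would pass over it. I'll try a short slow push.

Emit:
drive_tool:
  translation:
    - [-0.005,0,0]
    - [-0.01,0,0]
    - [-0.013,0,0]
    - [-0.0155,0,0]
    - [-0.018,0,0]
    - [-0.0205,0,0]
    - [-0.023,0,0]
    - [-0.0255,0,0]
    - [-0.028,0,0]
    - [-0.028,0,0]
    - [-0.028,0,0]
  roll: [0,0,0,0,0,0,0,0,0,0,0]
  grip: [1,1,1,1,1,1,1,1,1,1,1]

```text
t: 5.5
position: [504.9, 73.3, 17.1]
ee_rot: [0.728, 0.686, 0.0, 0.0]
ft_force: [0.1, -0.6, -0.3]
width: 85.4
```

```bash
cat >> h.py <<'E'
def look(f):
    s=snap("scene",f); cv2.imwrite(f"pics/{f}z.png",cv2.resize(s["pixels"][140:270,180:360,::-1],None,fx=4,fy=4,interpolation=2))
    hsv=cv2.cvtColor(s["pixels"],cv2.COLOR_RGB2HSV).astype(int);H,S,V=hsv[...,0],hsv[...,1],hsv[...,2]
    P,u,v=cloud(s); 
    m=(H[v,u]>=7)&(H[v,u]<22)&(S[v,u]>120)&(P[:,2]>14)&(P[:,2]<48)&(abs(P[:,0]-497)<110)&(abs(P[:,1]-40)<140)
    e=np.array([.998,-.06]);n=np.array([.06,.998]);O=np.array([496.4,43.6])
    L=np.c_[(P[m,:2]-O)@e,(P[m,:2]-O)@n]
    print("brown",m.sum(),"lx",np.percentile(L[:,0],[2,98]).round(1),"ly",L[:,1].mean().round(1),"z",P[m,2].mean().round(1))
    t=ctrl.get_state(); d=t["position"][:2]-O; print("tcp l",(d@e).round(1),(d@n).round(1),t["position"][2].round(1),t["ft_force"].round(1),t["t"])
    return s
E
python3 - <<'E'
from h import *
look("s3")
E
```

```text
brown 189 lx [-50.6  39.4] ly 20.8 z 34.4
tcp l 6.6 30.2 17.1 [-0.2 -0.7  1.1] 5.55
```

View pics/s3z.png

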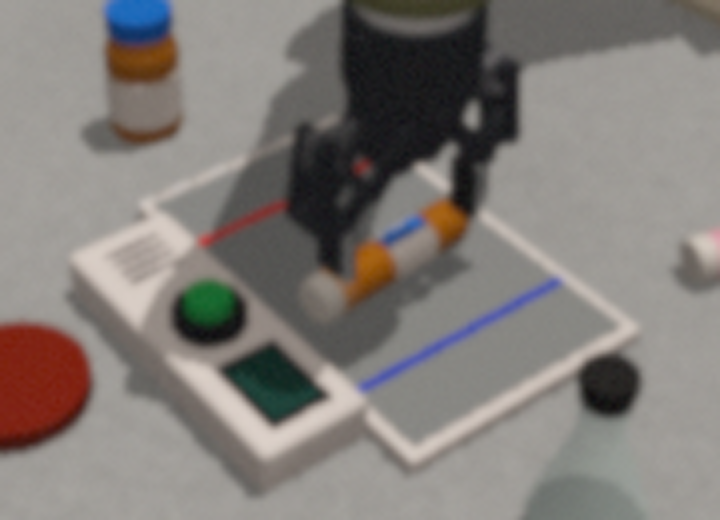

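The fingers are now over the tube and it has not moved, so the visible tips are right: with the gripper open they sit about 37 mm above the reported TCP. I'll back off, go lower and check again.

Emit:
drive_tool:
  translation:
    - [0.015,0,0]
    - [0.03,0,0]
    - [0.03,0,0.006]
    - [0.03,0,0.012]
    - [0.03,0,0.017]
    - [0.03,0,0.021]
    - [0.03,0,0.021]
    - [0.03,0,0.021]
  roll: [0,0,0,0,0,0,0,0]
  grip: [1,1,1,1,1,1,1,1]

```text
t: 6.55
position: [506.7, 103.1, -3.8]
ee_rot: [0.728, 0.686, 0.0, 0.0]
ft_force: [0.2, -0.2, 0.3]
width: 85.3
```

```bash
python3 - <<'E'
from h import *
s=look("s4")
P,u,v=cloud(s); t=ctrl.get_state()["position"]
q=P-t
for sg in(1,-1):
    m=(abs(q[:,1])<25)&(abs(q[:,0]-sg*50)<12)&(P[:,2]>20)
    i=np.argsort(P[m,2])[:8]; print(sg,m.sum(),P[m][i].round(0).tolist())
E
```

```text
brown 39 lx [-52.9  17.4] ly 20.5 z 32.7
tcp l 6.8 60.1 -3.7 [-0.5 -1.   0. ] 6.6
1 1711 [[553.0, 102.0, 32.0], [555.0, 110.0, 36.0], [557.0, 109.0, 36.0], [555.0, 107.0, 36.0], [551.0, 112.0, 37.0], [553.0, 111.0, 38.0], [559.0, 98.0, 38.0], [554.0, 106.0, 38.0]]
-1 681 [[463.0, 102.0, 33.0], [462.0, 98.0, 34.0], [460.0, 115.0, 34.0], [463.0, 108.0, 34.0], [464.0, 112.0, 34.0], [463.0, 105.0, 36.0], [461.0, 107.0, 36.0], [462.0, 98.0, 36.0]]
```

View pics/s4z.png

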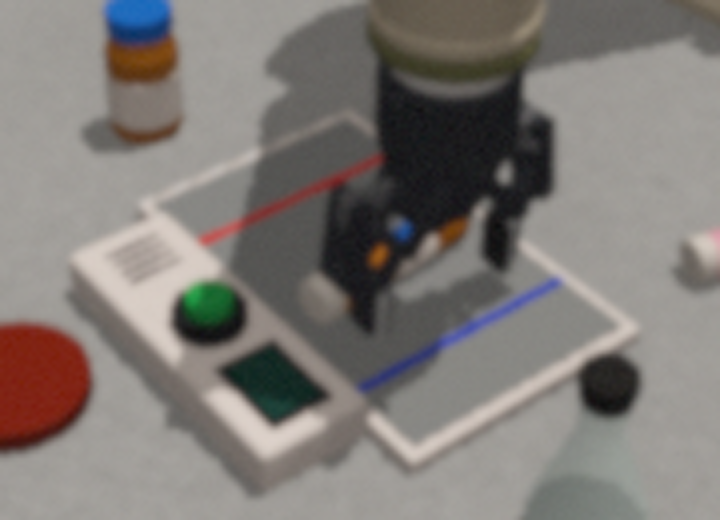

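Now the tips are at about z 33. I'll go down 3 mm more and push slowly.

Emit:
drive_tool:
  translation:
    - [-0.004,0,0.003]
    - [-0.01,0,0.003]
    - [-0.014,0,0.003]
    - [-0.0165,0,0.003]
    - [-0.019,0,0.003]
    - [-0.0215,0,0.003]
    - [-0.024,0,0.003]
    - [-0.0265,0,0.003]
    - [-0.029,0,0.003]
    - [-0.0315,0,0.003]
    - [-0.034,0,0.003]
    - [-0.0365,0,0.003]
    - [-0.038,0,0.003]
    - [-0.039,0,0.003]
    - [-0.039,0,0.003]
  roll: [0,0,0,0,0,0,0,0,0,0,0,0,0,0,0]
  grip: [1,1,1,1,1,1,1,1,1,1,1,1,1,1,1]

```text
t: 8.48
position: [504.3, 64.2, -6.9]
ee_rot: [0.728, 0.686, -0.0, 0.0]
ft_force: [0.5, 0.3, -0.1]
width: 85.2
```

```bash
python3 - <<'E'
from h import *
look("s5"); s=snap("top","t5"); meas(s)
E
```

```text
brown 127 lx [-49.  26.] ly 1.0 z 35.2
tcp l 6.6 21.1 -6.9 [-0.2 -0.6 -0.1] 8.525
red 161 px 284.2 218.7 c [509.6 -35.5] mean [510.  -35.5] ang -0.057 L 117.7
green 152 px 247.5 161.8 c [617.8  36.7] mean [617.8  36.7] ang 1.362 L 26.2
```

View pics/s5z.png

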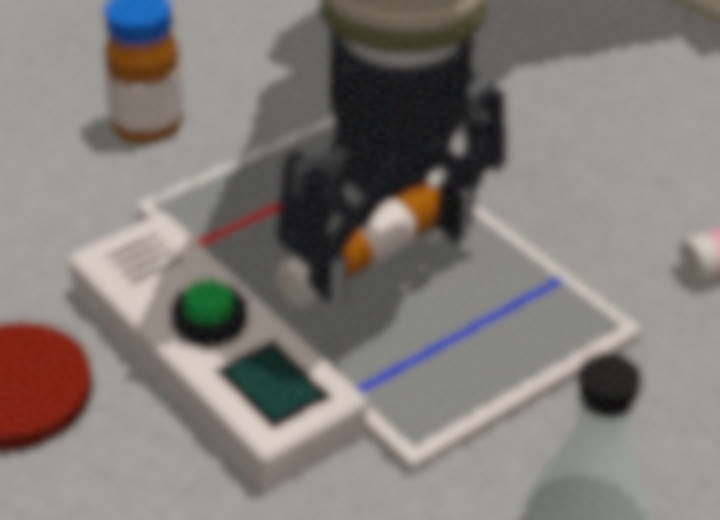

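View pics/t5.png

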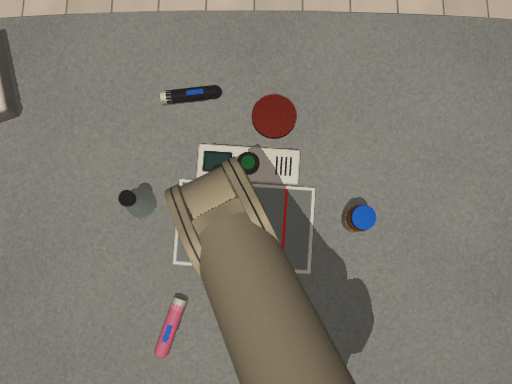

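The blue stripe has turned out of view and the tube has moved about 20 mm, so it is rolling. I'll carry on.

Emit:
drive_tool:
  translation:
    - [-0.002,0,0]
    - [-0.0045,0,0]
    - [-0.007,0,0]
    - [-0.0095,0,0]
    - [-0.012,0,0]
    - [-0.0145,0,0]
    - [-0.017,0,0]
    - [-0.0195,0,0]
    - [-0.022,0,0]
    - [-0.0245,0,0]
    - [-0.027,0,0]
    - [-0.0295,0,0]
    - [-0.032,0,0]
    - [-0.0345,0,0]
    - [-0.037,0,0]
    - [-0.0395,0,0]
    - [-0.042,0,0]
    - [-0.044,0,0]
    - [-0.045,0,0]
    - [-0.045,0,0]
  roll: [0,0,0,0,0,0,0,0,0,0,0,0,0,0,0,0,0,0,0,0]
  grip: [1,1,1,1,1,1,1,1,1,1,1,1,1,1,1,1,1,1,1,1]

```text
t: 11.08
position: [501.6, 19.3, -6.9]
ee_rot: [0.728, 0.686, -0.0, 0.0]
ft_force: [-0.4, 0.2, 0.3]
width: 85.2
```

```bash
python3 - <<'E'
from h import *
look("s6"); s=snap("top","t6"); meas(s)
E
```

```text
brown 133 lx [-48.9  26.6] ly -45.4 z 34.9
tcp l 6.7 -23.8 -6.9 [-0.8 -0.5 -0. ] 11.125
blue 151 px 203.2 232.2 c [484.7 122.5] mean [482.3 122.6] ang -0.06 L 121.6
green 156 px 247.6 161.6 c [618.4  36.6] mean [618.2  36.5] ang 0.369 L 27.2
```

View pics/s6z.png

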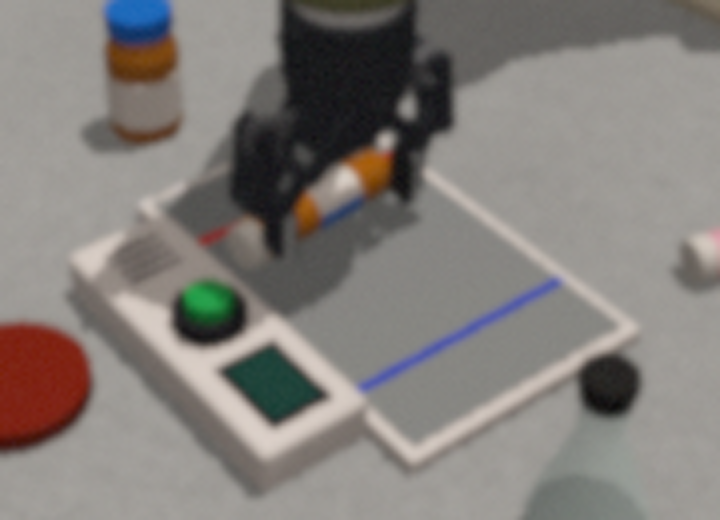

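View pics/t6.png

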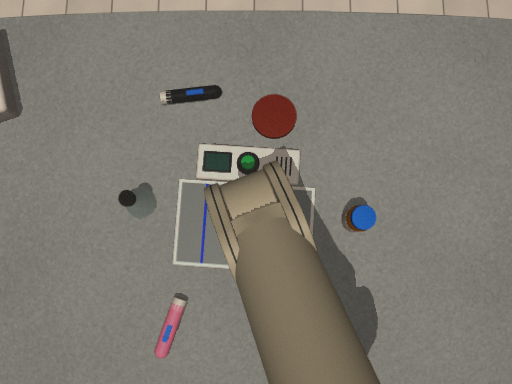

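The tube keeps rolling and is about 25 mm short of the line. I'll push 22 mm, slowing at the end, then draw back for a clear top view.

Emit:
drive_tool:
  translation:
    - [-0.002,0,0]
    - [-0.004,0,0]
    - [-0.006,0,0]
    - [-0.008,0,0]
    - [-0.01,0,0]
    - [-0.012,0,0]
    - [-0.014,0,0]
    - [-0.016,0,0]
    - [-0.0175,0,0]
    - [-0.0185,0,0]
    - [-0.0195,0,0]
    - [-0.0205,0,0]
    - [-0.0215,0,0]
    - [-0.022,0,0]
    - [-0.022,0,0]
    - [-0.015,0,0]
    - [0.02,0,0]
    - [0.06,0,0]
    - [0.085,0,0]
    - [0.085,0,0]
  roll: [0,0,0,0,0,0,0,0,0,0,0,0,0,0,0,0,0,0,0,0]
  grip: [1,1,1,1,1,1,1,1,1,1,1,1,1,1,1,1,1,1,1,1]

```text
t: 13.68
position: [506.4, 107.1, -6.8]
ee_rot: [0.727, 0.687, 0.0, -0.0]
ft_force: [-0.1, 0.2, -0.7]
width: 85.2
```

```bash
python3 - <<'E'
from h import *
look("s7"); s=snap("top","t7"); o=meas(s)
if "brown" in o:
    c,u,L=o["brown"]; O=np.array([496.4,43.6]); print("local",(c-O)@[.998,-.06],(c-O)@[.06,.998])
cv2.imwrite("pics/t7z.png",cv2.resize(s["pixels"][130:290,160:330,::-1],None,fx=4,fy=3.6,interpolation=2))
E
```

```text
brown 217 lx [-47.1  48.5] ly -66.1 z 34.7
tcp l 6.4 62.1 -6.9 [-0.1  0.5 -0. ] 13.725
red 32 px 281.5 261.8 c [425.6 -30.5] mean [426.1 -30.6] ang -0.097 L 23.3
blue 1 px 284.0 236.0 c [476.1 -35.2] mean [476.1 -35.2] ang 0.0 L 0.0
green 157 px 247.6 161.6 c [618.1  36.5] mean [618.1  36.6] ang -0.947 L 27.4
brown 514 px 282.0 226.3 c [494.4 -30.5] mean [494.7 -30.4] ang 0.033 L 109.9
local 2.4671059635977715 -74.02622981179135
```

View pics/t7z.png

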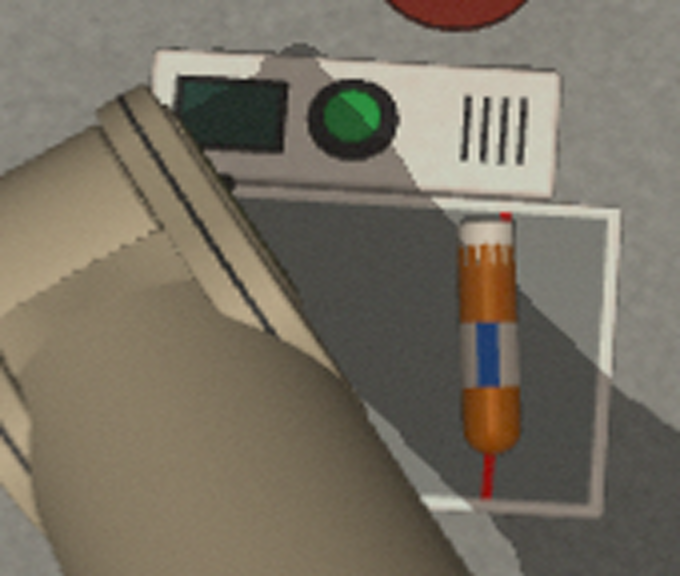

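View pics/s7z.png

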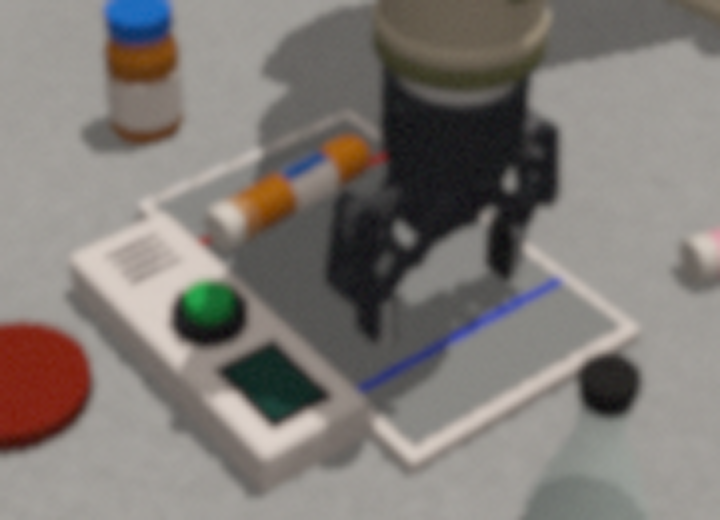

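The top view shows a full turn made, with the blue stripe up again. The tube lies over the line, its middle about 4.6 mm short and 0.09 rad off, which is within limits. I'll nudge it 4.5 mm further to centre it.

Emit:
drive_tool:
  translation:
    - [-0.03,0,0]
    - [-0.065,0,0]
    - [-0.09,0,0]
    - [-0.1,0,0]
    - [-0.103,0,0]
    - [-0.105,0,0]
    - [-0.1065,0,0]
    - [-0.1075,0,0]
    - [-0.1085,0,0]
    - [-0.1095,0,0]
    - [-0.1105,0,0]
    - [-0.1115,0,0]
    - [-0.1115,0,0]
    - [-0.1115,0,0]
    - [-0.105,0,0]
    - [-0.07,0,0]
    - [-0.03,0,0]
    - [0,0,0]
    - [0,0,0]
    - [0,0,0]
  roll: [0,0,0,0,0,0,0,0,0,0,0,0,0,0,0,0,0,0,0,0]
  grip: [1,1,1,1,1,1,1,1,1,1,1,1,1,1,1,1,1,1,1,1]

```text
t: 16.27
position: [506.6, 103.8, -7.1]
ee_rot: [0.728, 0.686, -0.0, 0.0]
ft_force: [0.9, 0.2, -0.1]
width: 85.9
```

```bash
python3 - <<'E'
from h import *
look("s8"); s=snap("top","t8"); o=meas(s)
c,u,L=o["brown"]; O=np.array([496.4,43.6]); c=c+7*u; print("centre local",(c-O)@[.998,-.06],(c-O)@[.06,.998])
cv2.imwrite("pics/t8z.png",cv2.resize(s["pixels"][130:290,160:330,::-1],None,fx=4,fy=3.6,interpolation=2))
E
```

```text
brown 213 lx [-47.6  48.3] ly -70.7 z 34.6
tcp l 6.7 60.2 -7.0 [-0.2  0.4  0. ] 16.325
red 34 px 281.6 261.4 c [426.5 -30.6] mean [426.8 -30.6] ang -0.091 L 25.0
blue 1 px 287.0 221.0 c [505.4 -40.9] mean [505.4 -40.9] ang 0.0 L 0.0
green 155 px 247.6 161.6 c [618.1  36.7] mean [618.1  36.6] ang -1.478 L 25.8
brown 521 px 284.2 226.1 c [494.4 -34.7] mean [495.  -34.7] ang 0.039 L 110.1
centre local 9.706493339591567 -77.55657409093628
```

View pics/t8z.png

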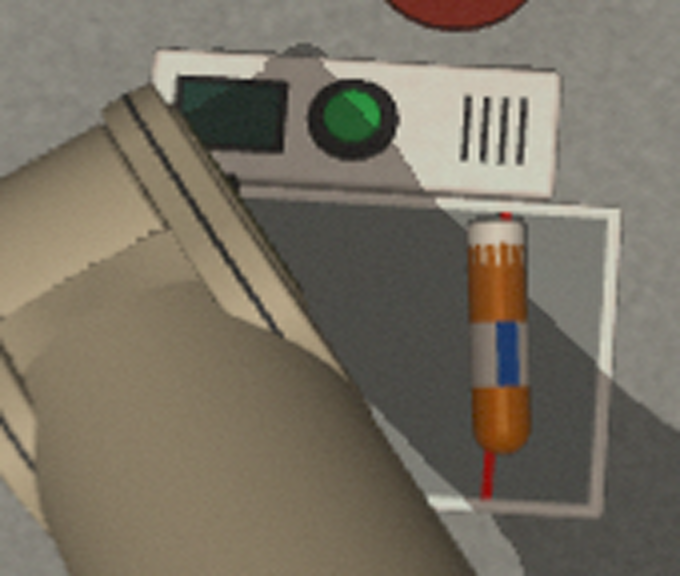

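The tube's middle is at -77.6 against -78 for the line, 9.7 mm off along it, and 0.10 rad off in direction. All of that is within tolerance. Next I'll raise the tool, shut the gripper and go over the button.

Emit:
drive_tool:
  translation:
    - [0,0,-0.04]
    - [0,0,-0.08]
    - [0,0,-0.1]
    - [-0.02,0.05,-0.1]
    - [-0.045,0.09,-0.1]
    - [-0.0605,0.114,-0.1]
    - [-0.0605,0.114,-0.09]
    - [-0.0605,0.114,-0.085]
    - [-0.0605,0.114,-0.085]
    - [-0.0605,0.114,-0.085]
    - [-0.0605,0.114,-0.085]
  roll: [0,0,0,0,0,0,0,0,0,0,0]
  grip: [1,0.5,0,0,0,0,0,0,0,0,0]

```text
t: 17.75
position: [616.9, 37.2, 78.5]
ee_rot: [0.728, 0.686, 0.0, 0.0]
ft_force: [-0.8, 0.0, 0.2]
width: 0.2
```

```bash
python3 - <<'E'
from h import *
s=dict(np.load("t0.npz" if 0 else "top0.npz")); P,u,v=cloud(s)
for nm,(a,b) in dict(button=(248,162),con=(262,172),plate=(260,230)).items():
    m=(abs(u-a)<3)&(abs(v-b)<3); print(nm,np.median(P[m],0).round(1))
s=dict(np.load("scene0.npz")); P,u,v=cloud(s)
for nm,(a,b) in dict(button=(232,215),plate=(285,225)).items():
    m=(abs(u-a)<2)&(abs(v-b)<2); print(nm,np.median(P[m],0).round(1))
s=look("s9"); P,u,v=cloud(s); t=ctrl.get_state(); print(t["position"],t["width"])
q=P-t["position"]
m=(abs(q[:,1])<25)&(abs(q[:,0])<25)&(P[:,2]>50)
i=np.argsort(P[m,2])[:40]; print(P[m][i][::3].round(0).tolist())
E
```

```text
button [614.5  35.4  52.1]
con [599.    8.7  29.8]
plate [487.4  11.7  12.8]
button [617.8  42.6  52.5]
plate [522.4 111.8  13.2]
brown 204 lx [-47.1  50. ] ly -70.4 z 34.8
tcp l 120.7 0.8 78.5 [ 0.6 -0.2  0.2] 17.8
[616.92592393  37.10562967  78.46392047] -0.025987861921160267
[[612.0, 49.0, 50.0], [626.0, 42.0, 50.0], [612.0, 46.0, 51.0], [605.0, 26.0, 51.0], [616.0, 43.0, 51.0], [612.0, 25.0, 51.0], [609.0, 23.0, 51.0], [618.0, 33.0, 52.0], [614.0, 41.0, 52.0], [609.0, 28.0, 52.0], [625.0, 41.0, 52.0], [622.0, 34.0, 52.0], [604.0, 32.0, 52.0], [607.0, 39.0, 52.0]]
```

View pics/s9z.png

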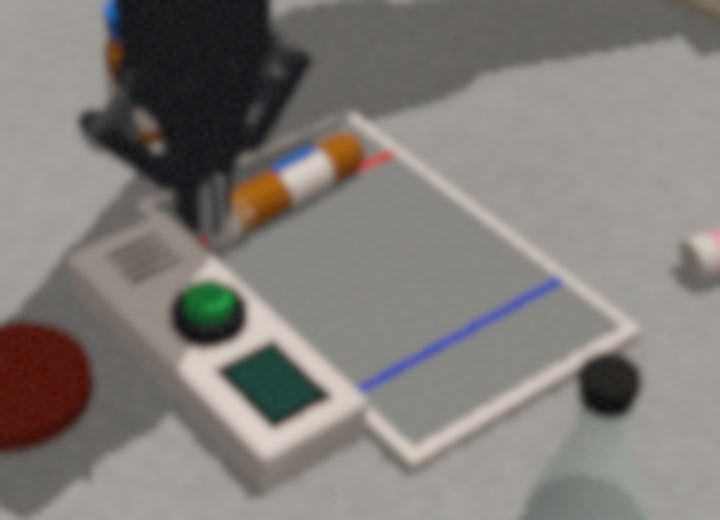

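```bash
python3 - <<'E'
from h import *
s=dict(np.load("s9.npz")); P,u,v=cloud(s)
m=(abs(P[:,0]-617)<25)&(abs(P[:,1]-37)<25)&(P[:,2]>58)
i=np.argsort(P[m,2])[:40]; print(P[m][i][::3].round(0).tolist())
E
```

```text
[[622.0, 41.0, 102.0], [614.0, 48.0, 105.0], [613.0, 46.0, 106.0], [611.0, 48.0, 106.0], [618.0, 50.0, 108.0], [626.0, 43.0, 108.0], [606.0, 45.0, 110.0], [624.0, 44.0, 110.0], [605.0, 44.0, 111.0], [620.0, 50.0, 112.0], [622.0, 45.0, 113.0], [626.0, 44.0, 114.0], [620.0, 49.0, 114.0], [630.0, 41.0, 114.0]]
```

The shut tips are at z≈103, about 25 mm above the reported TCP. The button top is at z≈52, so contact should come after about 51 mm of travel. I'll go down in stages.

Emit:
drive_tool:
  translation:
    - [0,0,0.02]
    - [0,0,0.038]
    - [0,0,0.045]
    - [0,0,0.047]
    - [0,0,0.048]
    - [0,0,0.048]
  roll: [0,0,0,0,0,0]
  grip: [0,0,0,0,0,0]

```text
t: 18.55
position: [617.2, 37.0, 30.5]
ee_rot: [0.728, 0.686, 0.0, 0.0]
ft_force: [0.1, 0.3, -0.1]
width: -0.1
```

```bash
python3 - <<'E'
from h import *
look("s10")
E
```

```text
brown 102 lx [-46.   35.8] ly -71.4 z 33.5
tcp l 120.9 0.6 30.6 [ 0.2 -0.9  0.3] 18.6
```

View pics/s10z.png

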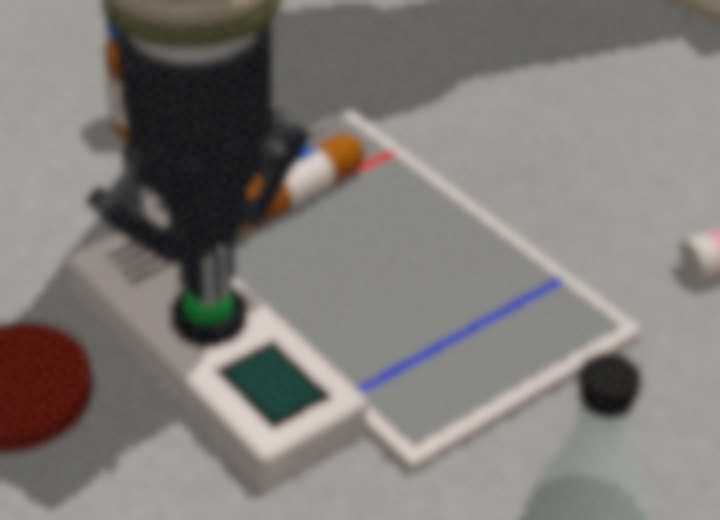

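The tips are just above the button's centre. Now I'll press in small steps.

Emit:
drive_tool:
  translation:
    - [0,0,0.001]
    - [0,0,0.002]
    - [0,0,0.003]
    - [0,0,0.004]
    - [0,0,0.005]
    - [0,0,0.006]
    - [0,0,0.006]
  roll: [0,0,0,0,0,0,0]
  grip: [0,0,0,0,0,0,0]

```text
t: 19.48
position: [617.1, 37.0, 24.2]
ee_rot: [0.728, 0.686, 0.0, 0.0]
ft_force: [2.5, -0.4, 2.9]
width: 0.1
```

Emit:
drive_tool:
  translation:
    - [0,0,0.001]
    - [0,0,0.002]
    - [0,0,0.002]
  roll: [0,0,0]
  grip: [0,0,0]

```text
t: 19.85
position: [617.3, 37.0, 23.7]
ee_rot: [0.728, 0.686, 0.0, 0.001]
ft_force: [-4.0, -0.3, 17.6]
width: 0.1
```

```bash
python3 - <<'E'
from h import *
s=look("s11"); cv2.imwrite("pics/s11b.png",cv2.resize(s["pixels"][185:240,205:265,::-1],None,fx=10,fy=10,interpolation=2))
E
```

```text
brown 89 lx [-47.1  40.1] ly -72.4 z 34.0
tcp l 121.1 0.7 23.7 [-3.9 -1.3 17.5] 19.9
```

View pics/s11b.png

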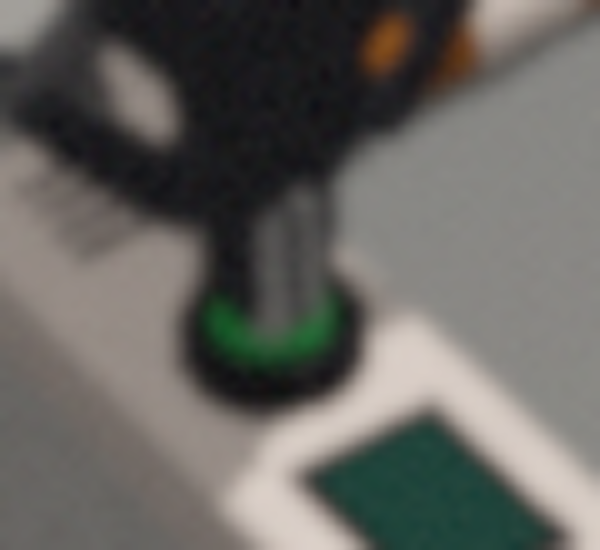

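The fingers sit on the green cap only, and 17.5 N on a 4 N button means it has bottomed out. Now I'll let go and draw clear.

Emit:
drive_tool:
  translation:
    - [0,0,-0.004]
    - [0,0,-0.012]
    - [0,0,-0.04]
    - [0,0,-0.09]
    - [0,0,-0.14]
    - [0.05,-0.03,-0.16]
    - [0.1,-0.06,-0.16]
    - [0.15,-0.06,-0.16]
    - [0.15,-0.06,-0.16]
    - [0.15,-0.06,-0.16]
  roll: [0,0,0,0,0,0,0,0,0,0]
  grip: [0,0,0,0,0,0,0,0,0,0]

```text
t: 21.15
position: [565.6, 189.7, 181.6]
ee_rot: [0.728, 0.686, -0.001, -0.0]
ft_force: [-0.4, -0.4, -0.6]
width: -0.3
```

```bash
python3 - <<'E'
from h import *
s1=look("s12"); s=snap("top","t12"); o=meas(s)
c,u,L=o["brown"]; O=np.array([496.4,43.6]); c=c+7*u; print("centre local",(c-O)@[.998,-.06],(c-O)@[.06,.998])
P,uu,v=cloud(s1); m=(abs(uu-232)<2)&(abs(v-215)<2); print("button z",np.median(P[m],0))
for uv,z in(((361,218),95),((130,198),100),((274,116),15)): print(s["pixels"][uv[1],uv[0]], np.load("top0.npz")["pixels"][uv[1],uv[0]])
E
```

```text
brown 211 lx [-48.9  47.8] ly -70.9 z 34.4
tcp l 60.7 149.3 181.6 [1.4 0.1 0.6] 21.2
red 32 px 281.5 261.5 c [426.5 -30.4] mean [426.6 -30.5] ang -0.08 L 25.1
blue 187 px 204.1 220.9 c [502.7 121.3] mean [504.4 121.2] ang -0.06 L 149.4
green 160 px 247.6 161.7 c [618.4  36.7] mean [618.   36.6] ang 0.201 L 26.8
brown 520 px 284.2 226.2 c [494.4 -34.7] mean [494.9 -34.7] ang 0.039 L 110.1
centre local 9.708173507973887 -77.57409578078335
button z [617.6764625   43.40438022  52.64089702]
[ 43 103 186] [ 31  89 165]
[133 121  96] [40 39 36]
[114  41  31] [105  41  30]
```

View pics/t12.png

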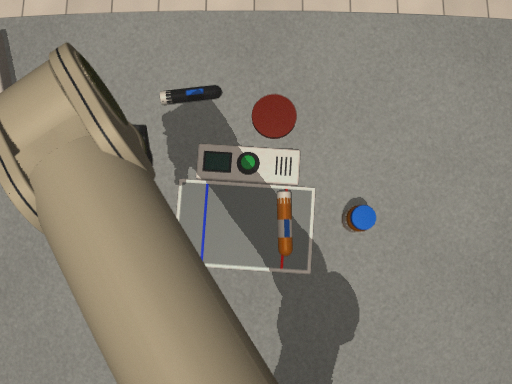

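View pics/s12z.png

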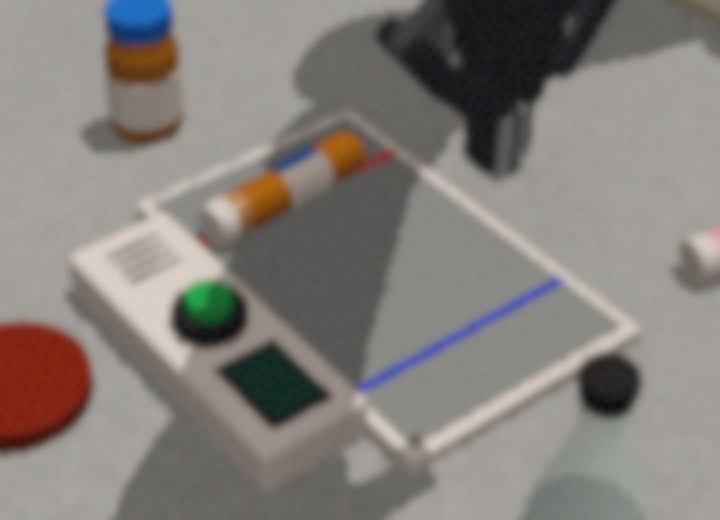

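The tube lies along the red line at (284,226) in the top view, and the button is up again at z 52.6. The flask, jar and dish are where they were, and the arm is clear. Handing in.

```bash
python3 -c "
from bench import ctrl
print(ctrl.close_job())"
```

```text
the job is handed in; nothing more can be done
None
```

I rolled the brown tube a little over a full turn onto the red line with the open fingertips, in several slow pushes and one final nudge. Then I pressed the green button down, let go, backed the arm clear and handed the job in at about 21 s. `close_job` gives no verdict, so these are my own last measurements.

| Check | Measured | Limit |
|---|---|---|
| Tube axis from the line's centre | about 0.4 mm | 7 mm |
| Tube middle along the line | about 10 mm off | 30 mm |
| Tube direction from the line | about 0.10 rad | 0.17 rad |
| Tube movement between the views before and after the press | none | must lie still |
| Button top after release | z = 52.6 mm (52.5 mm at the start) | up again |

- **Button press:** I could not read the button's travel. I took it as fully down because the force rose to 17.5 N, against about 4 N for full travel, with the fingertips on the green cap only.
- **Bystanders:** the flask, jar and dish look unmoved in the pictures; I did not measure their positions again.
- **Tip height disagreed with the text:** the visible fingertips sat about 24 mm higher than the text says. My first push at the stated height passed over the tube without moving it. After that I used the heights measured in the depth picture.
- **Squaring did not work:** pushing with both fingers left the tube's angle almost unchanged.

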